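Hook the till-roll basket in from the back of the counter

ROBOT

A 6-joint arm with a two-finger parallel gripper is mounted at the origin on a cart in front of the work surface, level with it; the furniture and walls round the work are solid. World frame = base frame: x ahead of the robot, y to its left, z up, the work surface at z = 0. Lengths are in m, angles in degrees, forces in N, time in s.
With the tool pointing down it reaches from about 0.4 to 0.825 m from the base axis. Payload 7 kg.
Tool frame: the origin (TCP) lies at the very end of the fingers, on their centre line; the grasp point (between the pads) lies 19 mm behind it; y points along the fingers, z is the direction in which the jaws open and shut, and the axes are right-handed (so a half turn about y gives the same grasp; the last joint's range is limited). The gripper opens to 88 mm and grips with 3 to 60 N. Pads are 19 mm wide; open, the fingers measure 130 mm over their backs; the gripper's body (78 mm by 193 mm) begins 47 mm behind the grasp point.
Start: joints at [81.652, 20.546, 0.682, 0, -70.136, -16.507], TCP at [0.284, 0.612, 0.227] pointing down, gripper open.
Joint ranges: [-176.03, 176.03], [-82.01, 121.73], [-58.28, 71.71], [-173.87, 95.51], [-174.79, -0.11], [-173.66, 173.66]. Speed limits (degrees/s): [136.94, 136.94, 172.46, 180, 180, 180].

INTERFACE

Orientations are given as a 3x3 rotation matrix whose columns are the frame's x, y, z axes.
In Python, from plant import get_state, capture, camera_info, finish_job, search_frame, trace, place_of gives the robot as it stands.
- The arm moves only by the shell command python3 -m pendant 'ROWS' [OPENING] [FORCE]. ROWS is JSON, a list of rows, each a list of 6 numbers: the shift along the world's x, y, z normalised to -1 to 1, where 1 is 100 mm, then the turn, a rotation vector about the world's x, y, z normalised to -1 to 1, where 1 is 120 degrees. A call has 1 to 5 rows; each row is the pose to reach, as a shift and turn from the pose commanded when the call began; what a row does not reach only later rows make up. A row lasts 1/12 s, in which the tool goes at most 41.7 mm and 7.16 degrees, less where a joint would pass 70% of its speed; a pose out of reach is approached as far as the arm can. A call with a number of a shift or a turn outside -1 to 1 is refused whole. A call with a gripper value outside its range is refused whole. OPENING is the opening, from -1 (shut) to 1 (fully open), set as the call begins (- or left out, the last holds). The fingers move at their own pace and stop on an object; FORCE is the grip in N (left out, the last holds). Time passes only in rows, so rows that repeat a pose let the fingers close. It gives the time, the measured TCP pose, the force and the opening at its end, in the units of the state.
- get_state(): the state, without advancing time (a new reading comes with each control period).
- capture(name): name is "scene" or "top" or "wrist"; returns the picture (480x640x3 uint8, blue, green, red); there is no depth.
- camera_info(name): a dict with "fx", "fy", "cx", "cy" (pixels), "k1" (the pictures are not rectified: a ray, as slopes to the right and down, at radius r is drawn at 1 + k1 r^2 times it, then the intrinsics apply), "R" (3x3) and "t" (3): a world point X has camera coordinates R X + t. Camera axes: x right, y down, z forward; pixel columns grow to the right and rows downward; lengths in m; the calibration is good to about 2 mm. A picture is of the moment at which its call begins: read the wrist's pose just before it. camera_info takes no time and is no camera call; for the wrist camera it gives the pose at the moment of the call.
- finish_job(): hands the job in, once; it reports no verdict.
Trained networks look in the newest picture that a camera, given by its name, has taken for a name from the list of things; names that differ only in an ending like _2 or _b are one class to them, and where a whole thing is asked for, a point or a joint stands for the part that bears it (a point fixed in the world has none). Each returns a list of dicts, best first, with "conf" (0 to 1); they miss things now and then, are a little off and sometimes report something else, mostly with a low value. They report only what shows in the picture. A call takes as long as a camera call. They do not tell look-alikes from the thing itself.
- search_frame(name, camera): "xy" ([column, row] as shares, 0 to 1, of the picture: columns of its width, rows of its height, amid what is visible of it).
- trace(name, camera): "mask" (480x640 bool, what is visible of it) and "xy" ([column, row] as shares, 0 to 1, of the picture: columns of its width, rows of its height, amid what is visible of it).
- place_of(name, camera): "xy" ([column, row] as shares, 0 to 1, of the picture: columns of its width, rows of its height: a listed point, or the origin of a listed thing).
The state is a dict: "clock": time; "joint_pos": joint angles; "dq": joint speeds; "joint_efforts": joint torques, N m; "ee_pos": TCP position; "tool_rot": TCP orientation; "force": force on the tool from outside, world axes, zero at the start; "moment": the same for the moment, N m; "opening": finger opening in m.
Only numpy, scipy, OpenCV 4.12 (cv2) and the standard library are available. Lean on these libraries where they do the work, as an engineer would, in place of code of your own. Each camera call takes 0.05 s, during which the arm holds its last target.

TASK

Take the hook from its wooden rest, put its down-turned end through the loop handle of the wire basket that holds the paper receipt roll, and drag that basket across the counter until all of it (its loop aside) stands on the cork mat. Use only the hook on the basket: do not touch it with the gripper and do not lift it. Then unhook and lay the hook back in its rest; leave the other basket and the bell where they are and keep the roll standing in its basket.

Things in the scene. Friction and masses are not known exactly. Their poses are not given: they have to be found in the camera images.
- hook_grip (a point): Middle of the hook tool's flat-sided wooden handle, the place to grip it: 20 mm wide (its y) and 26 mm high, 110 mm long. The tool's x points along the tool from the handle to the hooked end, z up. From the handle a straight steel rod 8 mm thick runs on along x; 150 mm ahead of this point the rod turns straight down. The tool weighs about 0.11 kg and balances at this point. It lies level in the rest with this point 80 mm above the counter.
- hook_tip (a point): Centre of the rounded lower end of the hook's down-turned part (8 mm thick): 150 mm ahead of hook_grip and 50 mm below it, with 4 mm of round end below this point.
- rest_grip (a point): Where hook_grip lies when the tool is home in its rest. The fixed rest is a pale wooden board with two forked posts, open upward with flared mouths, 53 mm behind this point (under the rear of the handle, about 25 mm wide inside) and 62 mm ahead of it (under the rod, about 17 mm wide inside); the tool is lifted straight up out and lowered straight down in. x along the lying tool as for hook_grip. About 100 mm of free length between the posts.
- roll_basket_mid (a point): Centre of the dark wire basket with the paper roll, half-way up: 92 x 92 mm, 52 mm high, on four round feet, 0.28 kg, loose on the counter; the roll stands loose in it. Its loop handle is on its -x side, towards the robot.
- roll_basket_loop (a point): Centre of the opening of that basket's level loop handle, 67 mm from the basket's centre on its -x side, 32 mm above the counter. The opening is about 40 mm deep (x) by 55 mm wide (y), of 7 mm wire; a hook end put down through it from above is caught in it.
- paper_roll_mid (a point): Centre of the plain white receipt roll, 66 mm across and 58 mm high, upright in the basket and standing out above its rim.
- jar_basket_mid (a point): Centre, half-way up, of the other wire basket, of the same make and size, with a honey jar (66 mm wide, 102 mm tall) in it; to be left alone. The two baskets stand side by side at the back of the till counter, either one on the left.
- mat_mid (a point): Centre of the top of the cork mat, 160 x 160 mm, 1 mm thick, fixed to the counter in front of the baskets.
- bell_mid (a point): Centre of the counter bell, 85 mm wide, 58 mm high; to be left alone.
Mind the look-alikes: they are no part of the job. Leave any black or purple look-alike of the part that bears paper_roll_mid alone.

How it is judged (in metres and radians):
On the way, in this order (a step that is already met when the one before it is completed fails the run):
1. the hook has been lifted out of its rest (distance between hook_grip and rest_grip above 0.08 m), for 0.1 s.
2. the hook's end is down through the loop of the basket with the roll (horizontal distance between hook_tip and roll_basket_loop below 0.03 m and z of hook_tip in the frame of roll_basket_loop below 0 m), for 0.1 s.
3. the basket with the roll is on the mat while the hook is still in its loop (horizontal distance between hook_tip and roll_basket_loop below 0.035 m and x of roll_basket_mid in the frame of mat_mid between -0.05 and 0.05 m and y of roll_basket_mid in the frame of mat_mid between -0.05 and 0.05 m), for 0.1 s.
At the end, for the whole second after the job is handed in: Basket with the roll level on the mat, centre within 50 mm of the mat's centre along each side; roll upright, within 30 mm of the basket's centre; hook upright in its rest, within 25 mm of home; other basket and bell moved less than 20 mm (x of roll_basket_mid in the frame of mat_mid between -0.05 and 0.05 m and y of roll_basket_mid in the frame of mat_mid between -0.05 and 0.05 m and angle between roll_basket_mid's own z axis and vertical below 0.1 rad and horizontal distance between paper_roll_mid and roll_basket_mid below 0.03 m and angle between paper_roll_mid's own z axis and vertical below 0.25 rad and distance between hook_grip and rest_grip below 0.025 m and angle between hook_grip's own z axis and vertical below 0.3 rad and distance of each of jar_basket_mid, bell_mid from where it was at the start of the episode below 0.02 m); the robot touches nothing.
It fails at once if the gripper or arm touches the basket with the roll (contact force between any of the fingers, the arm and roll_basket above 1 N).
It fails at once if the basket with the roll is lifted or tipped (height (world z) of roll_basket_mid above 0.05 m or angle between roll_basket_mid's own z axis and vertical above 0.35 rad).
It fails at once if the other basket or the bell is pushed away (distance of any of jar_basket_mid, bell_mid from where it was at the start of the episode above 0.03 m).
It also fails if it takes over 58 s, if anything falls off the work surface, if the arm or the gripper's body presses on something with over 40 N, if the wrist force passes 120 N, or if a joint passes its speed limit or range.

## Working session

There is one attempt and no reset: what is moved stays moved. The work goes in short steps, Python scripts to look and compute and a shell command to move; the robot and the scene stay as the last step left them, time stands still between calls to the robot, and variables do not carry over. Pictures are saved under pics/ and viewed, and the job is handed in when it is done.

```bash
ls; mkdir -p pics
python3 - <<'E'
from plant import *
import cv2
s=get_state();print(s['clock'],s['ee_pos'],s['tool_rot'],s['opening'])
for c in("scene","top"):
    im=capture(c);cv2.imwrite(f"pics/{c}0.png",im)
    i=camera_info(c);print(c,i)
    for n in["hook_grip","hook_tip","rest_grip","roll_basket_mid","roll_basket_loop","paper_roll_mid","jar_basket_mid","mat_mid","bell_mid"]:
        try: print(n,[(round(d['conf'],2),round(d['xy'][0]*640,1),round(d['xy'][1]*480,1)) for d in place_of(n,c)][:4])
        except Exception as e: print(n,e)
E
```

```text
pics
0.0 [0.28353608 0.61202399 0.22563258] [[-9.07341133e-01 -5.57496473e-04 -4.20394763e-01]
 [ 4.20395105e-01 -1.56449383e-03 -9.07339797e-01]
 [-1.51866276e-04 -9.99998621e-01  1.65389839e-03]] 0.08764127352387494
scene {'fx': 548.6024500813361, 'fy': 548.6024500813361, 'cx': 308.5275664332351, 'cy': 236.66439532936548, 'k1': -0.018748120628718768, 'R': array([[ 0.70981599, -0.70425088,  0.01385496],
       [-0.5031229 , -0.52066858, -0.68976197],
       [ 0.49297932,  0.48263333, -0.72390363]]), 't': array([-0.49033731,  0.30950895,  0.96767403])}
hook_grip [(0.82, 176.7, 175.9)]
hook_tip [(0.72, 233.3, 208.5)]
rest_grip [(0.56, 174.5, 172.7)]
roll_basket_mid [(0.83, 399.9, 268.4)]
roll_basket_loop [(0.62, 379.9, 278.6), (0.28, 401.2, 264.8)]
paper_roll_mid [(0.85, 234.7, 260.8), (0.73, 198.2, 241.9), (0.66, 400.2, 266.1)]
jar_basket_mid [(0.68, 443.6, 330.3)]
mat_mid [(0.6, 357.4, 344.3)]
bell_mid [(0.78, 273.3, 293.2)]
top {'fx': 437.783877792546, 'fy': 437.783877792546, 'cx': 308.44599095815425, 'cy': 238.45611491190417, 'k1': -0.07392301214324917, 'R': array([[ 0.0021077 , -0.99995865,  0.00884612],
       [-0.99313178, -0.00312799, -0.11695934],
       [ 0.11698217, -0.00853885, -0.99309731]]), 't': array([-0.07635044,  0.59849197,  0.94279418])}
hook_grip [(0.64, 148.1, 279.2)]
hook_tip [(0.8, 217.4, 250.9)]
rest_grip [(0.67, 151.3, 274.4), (0.57, 326.3, 297.9)]
roll_basket_mid [(0.84, 387.5, 184.6)]
roll_basket_loop [(0.76, 388.9, 216.2)]
paper_roll_mid [(0.78, 274.9, 295.6), (0.73, 228.8, 304.0)]
jar_basket_mid [(0.82, 457.2, 214.3)]
mat_mid [(0.74, 390.3, 215.8), (0.6, 410.5, 278.1), (0.51, 219.9, 253.9)]
bell_mid [(0.7, 326.9, 298.4)]
```

View pics/scene0.png

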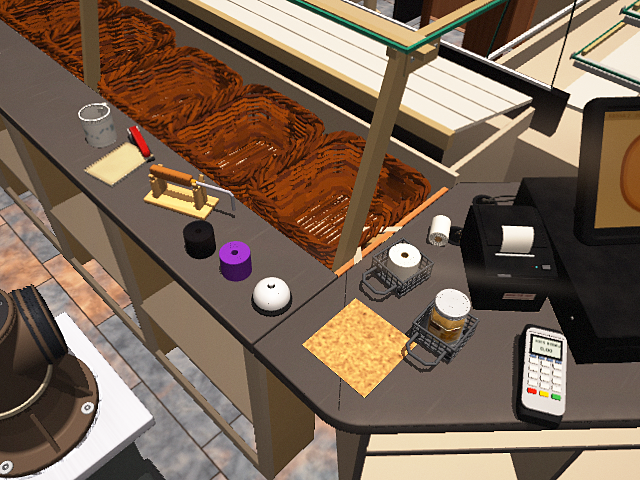

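View pics/top0.png

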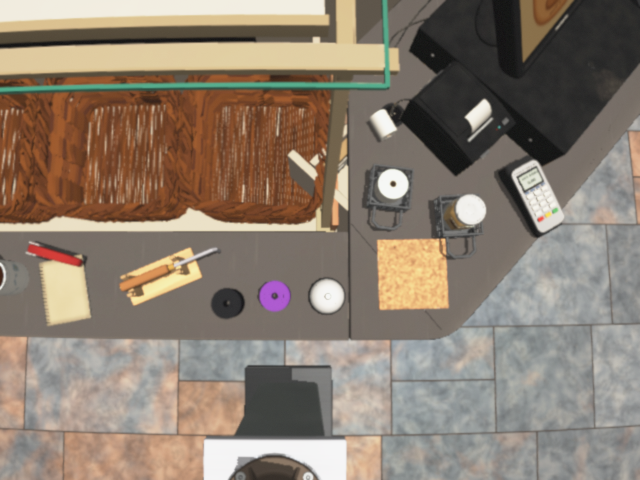

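```bash
cat > h.py <<'E'
import numpy as np, cv2
from plant import *
def ray(c,px,ci=None):
    i=ci or camera_info(c); u=(px[0]-i['cx'])/i['fx'];v=(px[1]-i['cy'])/i['fy']
    a,b=u,v
    for _ in range(10):
        k=1+i['k1']*(a*a+b*b);a,b=u/k,v/k
    R,t=np.array(i['R']),np.array(i['t'])
    d=R.T@np.array([a,b,1]);return -R.T@t,d/np.linalg.norm(d)
def atz(c,px,z,ci=None):
    o,d=ray(c,px,ci);return o+d*(z-o[2])/d[2]
def tri(a,b):
    A=np.zeros((3,3));B=np.zeros(3)
    for o,d in(a,b):
        P=np.eye(3)-np.outer(d,d);A+=P;B+=P@o
    X=np.linalg.solve(A,B);return X,[np.linalg.norm((np.eye(3)-np.outer(d,d))@(X-o)) for o,d in(a,b)]
def proj(c,X,ci=None):
    i=ci or camera_info(c);p=np.array(i['R'])@np.array(X)+np.array(i['t']);a=p[:2]/p[2];a=a*(1+i['k1']*(a@a));return a*i['fx']+[i['cx'],i['cy']]
E
python3 - <<'E'
from h import *
np.set_printoptions(precision=4,suppress=True)
P={'grip':((176.7,175.9),(148.1,279.2)),'tip':((233.3,208.5),(217.4,250.9)),'rest':((174.5,172.7),(151.3,274.4)),'rb':((399.9,268.4),(387.5,184.6)),'loop':((379.9,278.6),(388.9,216.2)),'jar':((443.6,330.3),(457.2,214.3)),'mat':((357.4,344.3),(410.5,278.1)),'bell':((273.3,293.2),(326.9,298.4))}
Z={'grip':.08,'tip':.03,'rest':.08,'rb':.026,'loop':.032,'jar':.026,'mat':.001,'bell':.029}
for n,(s,t) in P.items():
    print(n,*tri(ray('scene',s),ray('top',t)),'s',atz('scene',s,Z[n])[:2],'t',atz('top',t,Z[n])[:2])
# mat corners top
for p in[(378,239),(447,239),(448,307),(378,309)]:print('mat',atz('top',p,.001))
for p in[(356,298),(303,344),(363,394),(413,345)]:print('matS',atz('scene',p,.001))
print('post base',atz('scene',(345,262),0), atz('top',(335,235),.0))
print('glass', tri(ray('scene',(402,52)),ray('top',(393,60))))
print('cam',[(-camera_info(c)['R'].T@camera_info(c)['t']) for c in('scene','top')])
im=cv2.imread('pics/top0.png');cv2.imwrite('pics/t_a.png',cv2.resize(im[160:340,100:500],None,fx=2,fy=2,interpolation=2))
im=cv2.imread('pics/scene0.png');cv2.imwrite('pics/s_a.png',np.hstack([cv2.resize(im[150:270,130:290],None,fx=2.5,fy=2.5,interpolation=2),cv2.resize(im[210:390,300:540],None,fx=1.667,fy=1.667,interpolation=2)[:300]]))
E
```

```text
grip [0.5081 0.2608 0.0876] [np.float64(0.00392246470853208), np.float64(0.0039224647085320625)] s [0.5151 0.2659] t [0.5052 0.2661]
tip [0.5701 0.1294 0.0312] [np.float64(0.0004476523165639486), np.float64(0.0004476523165638995)] s [0.5705 0.1307] t [0.5706 0.1293]
rest [0.5112 0.2565 0.0974] [np.float64(0.004577711222963934), np.float64(0.004577711222963974)] s [0.5182 0.2792] t [0.5154 0.2596]
rb [ 0.7236 -0.2552  0.0155] [np.float64(0.005066273196615878), np.float64(0.005066273196615906)] s [ 0.7108 -0.2574] t [ 0.7252 -0.2565]
loop [ 0.6476 -0.254   0.0429] [np.float64(0.001313049968237453), np.float64(0.001313049968237565)] s [ 0.654  -0.2484] t [ 0.6505 -0.257 ]
jar [ 0.6553 -0.4165  0.0198] [np.float64(0.0032747543870118643), np.float64(0.0032747543870118977)] s [ 0.6479 -0.4165] t [ 0.6568 -0.4167]
mat [ 0.5131 -0.311   0.005 ] [np.float64(0.002211933655939668), np.float64(0.002211933655939548)] s [ 0.5171 -0.3108] t [ 0.5115 -0.3105]
bell [ 0.4679 -0.1178  0.0285] [np.float64(0.0028304636021929223), np.float64(0.0028304636021930533)] s [ 0.4699 -0.1199] t [ 0.4657 -0.116 ]
mat [ 0.602  -0.2365  0.001 ]
mat [ 0.6025 -0.399   0.001 ]
mat [ 0.445  -0.3964  0.001 ]
mat [ 0.4411 -0.2342  0.001 ]
matS [ 0.5996 -0.2333  0.001 ]
matS [ 0.4414 -0.236   0.001 ]
matS [ 0.4454 -0.3885  0.001 ]
matS [ 0.5939 -0.3881  0.001 ]
post base [ 0.6573 -0.1489  0.    ] [ 0.6111 -0.1367  0.    ]
glass (array([ 0.7603, -0.1673,  0.4814]), [np.float64(0.01938952128118738), np.float64(0.01938952128118725)])
cam [array([ 0.0267, -0.6512,  0.9208]), array([ 0.4843, -0.0664,  1.007 ])]
```

View pics/t_a.png

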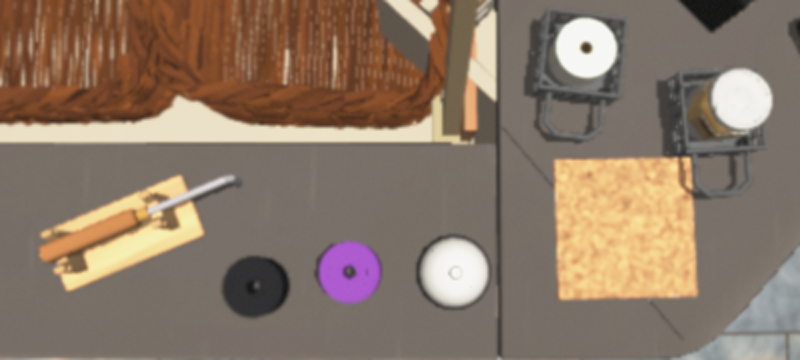

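View pics/s_a.png

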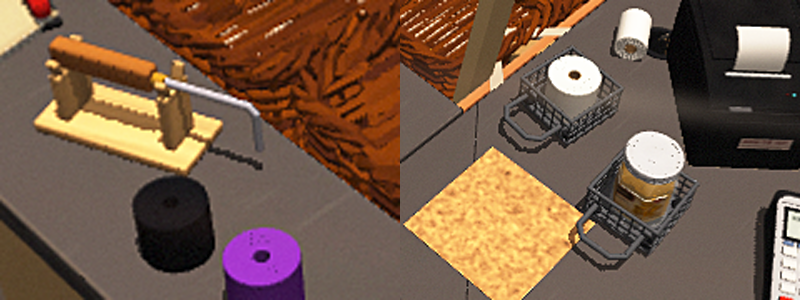

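Candidates for the roll, in scene pixels: white roll in a dark wire basket (400,267), black roll (199,241), purple roll (235,261), and a white roll lying by the printer (440,230). The target is the basket at (400,267): it is white and upright in the wire basket, and its loop at (380,279) faces the robot. The enlarged crop confirms this. The hook lies in its rest at about (0.51, 0.26), heading about -64°. I'm moving above it now.

```bash
python3 -m pendant '[[0.3,-0.45,0,0,0,-0.04],[0.6,-0.9,0,0,0,-0.08],[0.6,-0.9,0,0,0,-0.08]]'; python3 -m pendant '[[0.3,-0.45,0,0,0,-0.04],[0.6,-0.9,0,0,0,-0.08],[0.6,-0.9,0,0,0,-0.08]]'; python3 -m pendant '[[0.3,-0.45,0,0,0,-0.04],[0.6,-0.9,0,0,0,-0.08],[0.6,-0.9,0,0,0,-0.08]]'; python3 -m pendant '[[0.1,-0.4,0,0,0,-0.04],[0.1,-0.8,0,0,0,-0.09],[0.1,-0.8,0,0,0,-0.09]]'
python3 - <<'E'
from h import *
np.set_printoptions(precision=4,suppress=True)
s=get_state();print(s['clock'],s['ee_pos'],s['joint_pos'])
ci=camera_info('wrist');im=capture('wrist');cv2.imwrite('pics/w1.png',im)
for n,z in(('hook_grip',.08),('hook_tip',.03),('rest_grip',.08)):
    for d in place_of(n,'wrist')[:2]:
        p=(d['xy'][0]*640,d['xy'][1]*480);print(n,d['conf'],p,atz('wrist',p,z,ci))
E
```

```text
clock: 1.25
ee_pos: [0.3446, 0.52, 0.2265]
tool_rot: [[-0.822, -0.0, -0.57], [0.57, -0.001, -0.822], [-0.0, -1.0, 0.001]]
force: [-0.2, -0.4, -0.4]
opening: 0.0878
clock: 1.5
ee_pos: [0.4049, 0.4295, 0.2269]
tool_rot: [[-0.714, 0.0, -0.7], [0.7, -0.0, -0.714], [-0.0, -1.0, 0.0]]
force: [0.5, 0.7, 0.4]
opening: 0.0877
clock: 1.75
ee_pos: [0.4649, 0.3396, 0.2269]
tool_rot: [[-0.588, 0.0, -0.809], [0.809, -0.0, -0.588], [-0.0, -1.0, -0.0]]
force: [-0.3, 0.1, 0.7]
opening: 0.0875
clock: 2.0
ee_pos: [0.4732, 0.257, 0.2267]
tool_rot: [[-0.422, -0.001, -0.906], [0.906, -0.001, -0.422], [-0.0, -1.0, 0.001]]
force: [-1.2, 0.2, -0.1]
opening: 0.0875
2.0 [0.4732 0.257  0.2267] [ 49.3612   7.7283 -16.4805  -0.0192 -65.8688 -24.3766]
hook_grip 0.66 (263.808, 207.024) [0.5122 0.2635 0.08  ]
hook_grip 0.57 (275.584, 1.824) [0.56  0.132 0.08 ]
hook_tip 0.73 (274.176, 1.008) [0.57   0.1237 0.03  ]
```

View pics/w1.png

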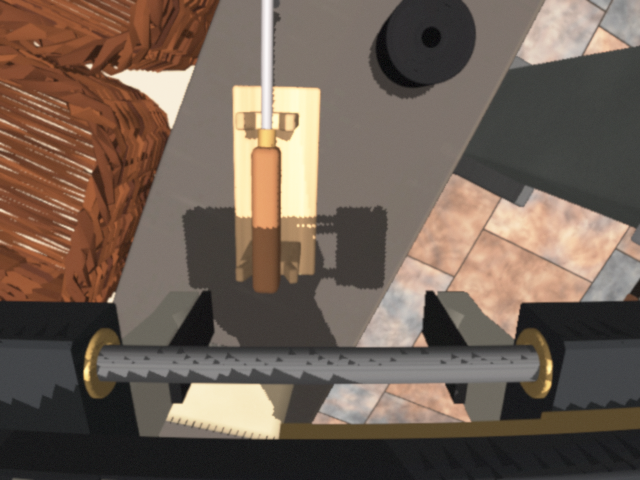

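The wrist view shows the hook lying along column ~265, with the handle from row 148 to 292, slightly left of and ahead of the gripper. Now computing its exact line.

Run:
```python
from h import *
np.set_printoptions(precision=4,suppress=True)
ci=camera_info('wrist')
a=atz('wrist',(265.5,292),.093,ci);b=atz('wrist',(266.5,149),.093,ci);c=atz('wrist',(266.5,20),.08,ci)
print(a,b,(a+b)/2,c,np.linalg.norm(a-b)); d=c-(a+b)/2;print(np.degrees(np.arctan2(d[1],d[0])))
im=capture('top');im2=capture('scene')
for n in('hook_tip',):
  p=[np.array(place_of(n,k)[0]['xy'])*[640,480] for k in('scene','top')];print(tri(ray('scene',p[0]),ray('top',p[1])))
for d in trace('hook_grip','wrist')[:1]:
  ys,xs=np.nonzero(d['mask']);print(xs.min(),xs.max(),ys.min(),ys.max())
  m=d['mask']
  for y in range(ys.min(),ys.max(),20):
    q=np.nonzero(m[y])[0];print(y,q.min() if len(q) else 0,q.max() if len(q) else 0)
```

```text
[0.4855 0.3266 0.093 ] [0.5275 0.2283 0.093 ] [0.5065 0.2775 0.093 ] [0.5631 0.1518 0.08  ] 0.10686392030846997
-65.74632993092023
(array([0.5695, 0.1258, 0.036 ]), [np.float64(0.0006887714232732035), np.float64(0.0006887714232732483)])
250 281 0 292
0 262 279
20 261 272
40 261 273
60 260 272
80 261 272
100 261 272
120 260 272
140 258 276
160 251 280
180 251 280
200 250 280
220 251 280
240 252 280
260 252 280
280 251 279
```

```bash
python3 -m pendant '[[0.19,0.045,-0.1,0,0,-0.008],[0.37,0.09,-0.4,0,0,-0.008],[0.37,0.09,-0.75,0,0,-0.008],[0.37,0.09,-0.75,0,0,-0.008]]'
python3 - <<'E'
from h import *
np.set_printoptions(precision=4,suppress=True)
s=get_state();e=np.array(s['ee_pos']);R=np.array(s['tool_rot']);print(s['clock'],e)
ci=camera_info('wrist');im=capture('wrist');
for z in(.08,.093):
  g=e.copy();g[2]=z
  for k in(-.1,-.05,0,.05,.1):
    p=proj('wrist',g+R[:,0]*k,ci);cv2.circle(im,tuple(int(v) for v in p),3,(0,255,0) if z==.08 else (255,0,0),-1)
cv2.imwrite('pics/w2.png',im)
for n,z in(('hook_grip',.08),('rest_grip',.08)):
    for d in place_of(n,'wrist')[:2]:
        p=(d['xy'][0]*640,d['xy'][1]*480);print(n,d['conf'],p,atz('wrist',p,z,ci))
E
```

```text
clock: 2.78
ee_pos: [0.5079, 0.2697, 0.1447]
tool_rot: [[-0.415, -0.008, -0.91], [0.91, -0.006, -0.415], [-0.002, -1.0, 0.01]]
force: [-1.1, -1.8, -1.2]
opening: 0.0875
2.7833 [0.5079 0.2697 0.1447]
hook_grip 0.82 (313.728, 245.904) [0.5107 0.2629 0.08  ]
```

View pics/w2.png

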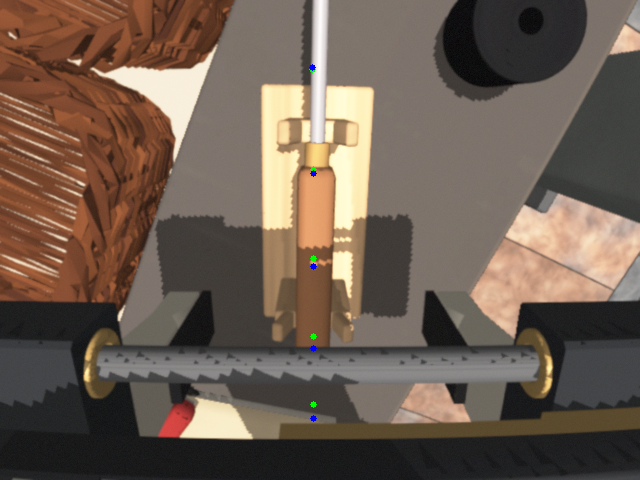

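```bash
python3 -m pendant '[[0,0,0,0,0,-0.01],[0,0,0,0,0,-0.01]]'
python3 - <<'E'
from h import *
np.set_printoptions(precision=4,suppress=True)
s=get_state();e=np.array(s['ee_pos']);R=np.array(s['tool_rot']);print(s['clock'],e,np.degrees(np.arctan2(-R[1,0],-R[0,0])))
ci=camera_info('wrist');im=capture('wrist');cv2.imwrite('pics/w3.png',im)
h=-R[:,0]
for n in('hook_grip',):
  d=trace(n,'wrist')[0];m=d['mask'];L=[]
  for y in range(0,340,20):
    q=np.nonzero(m[y])[0]
    if len(q): L.append((y,q.min(),q.max()))
  print(L)
  for y,a,b in L:
    g=atz('wrist',((a+b+1)/2,y),.08 if y<165 else .088,ci)-e; print(y,'fwd',round(g@h,4),'lat(jaw z)',round(g@R[:,2],4))
g=place_of('hook_grip','wrist')[0]['xy'];print(g,atz('wrist',(g[0]*640,g[1]*480),.08,ci))
E
```

```text
clock: 3.1
ee_pos: [0.5114, 0.2723, 0.1538]
tool_rot: [[-0.396, 0.003, -0.918], [0.918, 0.002, -0.396], [0.001, -1.0, -0.003]]
force: [0.0, -0.4, -0.4]
opening: 0.0876
3.1 [0.5114 0.2723 0.1538] -66.67945385681382
[(0, np.int64(319), np.int64(333)), (20, np.int64(317), np.int64(332)), (40, np.int64(317), np.int64(332)), (60, np.int64(317), np.int64(332)), (80, np.int64(318), np.int64(331)), (100, np.int64(317), np.int64(331)), (120, np.int64(317), np.int64(330)), (140, np.int64(313), np.int64(335)), (160, np.int64(311), np.int64(335)), (180, np.int64(307), np.int64(341)), (200, np.int64(306), np.int64(341)), (220, np.int64(306), np.int64(341)), (240, np.int64(307), np.int64(341)), (260, np.int64(306), np.int64(340)), (280, np.int64(306), np.int64(339)), (300, np.int64(308), np.int64(339)), (320, np.int64(306), np.int64(339))]
0 fwd 0.1343 lat(jaw z) 0.0062
20 fwd 0.1248 lat(jaw z) 0.0054
40 fwd 0.1152 lat(jaw z) 0.0055
60 fwd 0.1055 lat(jaw z) 0.0055
80 fwd 0.0955 lat(jaw z) 0.0056
100 fwd 0.0854 lat(jaw z) 0.0053
120 fwd 0.0751 lat(jaw z) 0.0051
140 fwd 0.0646 lat(jaw z) 0.0054
160 fwd 0.0538 lat(jaw z) 0.0049
180 fwd 0.0441 lat(jaw z) 0.0054
200 fwd 0.0332 lat(jaw z) 0.0052
220 fwd 0.0219 lat(jaw z) 0.0052
240 fwd 0.0104 lat(jaw z) 0.0056
260 fwd -0.0015 lat(jaw z) 0.0051
280 fwd -0.0138 lat(jaw z) 0.0048
300 fwd -0.0265 lat(jaw z) 0.0055
320 fwd -0.0397 lat(jaw z) 0.0049
[0.5059, 0.4992] [0.5099 0.263  0.08  ]
```

View pics/w3.png

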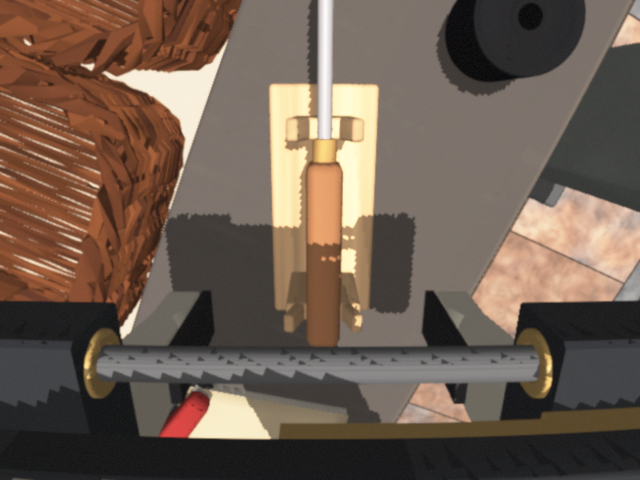

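```bash
python3 -m pendant '[[-0.03,-0.067,-0.1,0,0,0],[-0.03,-0.067,-0.35,0,0,0],[-0.03,-0.067,-0.6,0,0,0],[-0.03,-0.067,-0.85,0,0,0],[-0.03,-0.067,-0.93,0,0,0]]';python3 -m pendant '[[0,0,0,0,0,0]]';python3 -m pendant '[[0,0,0,0,0,0],[0,0,0,0,0,0],[0,0,0,0,0,0],[0,0,0,0,0,0],[0,0,0,0,0,0]]' -1 30;python3 -m pendant '[[0,0,0,0,0,0],[0,0,0,0,0,0],[0,0,0,0,0,0]]'
```

```text
clock: 3.67
ee_pos: [0.5062, 0.2635, 0.0559]
tool_rot: [[-0.396, -0.003, -0.918], [0.918, -0.002, -0.396], [-0.001, -1.0, 0.004]]
force: [-0.6, -0.0, -0.4]
opening: 0.0877
clock: 3.75
ee_pos: [0.5067, 0.2638, 0.057]
tool_rot: [[-0.397, -0.003, -0.918], [0.918, -0.003, -0.397], [-0.001, -1.0, 0.003]]
force: [0.4, 0.4, 0.2]
opening: 0.088
clock: 4.17
ee_pos: [0.5081, 0.2651, 0.0596]
tool_rot: [[-0.397, 0.001, -0.918], [0.918, 0.001, -0.397], [0.001, -1.0, -0.002]]
force: [-1.1, 0.0, 0.8]
opening: 0.0598
clock: 4.42
ee_pos: [0.5077, 0.2648, 0.0587]
tool_rot: [[-0.397, 0.0, -0.918], [0.918, 0.0, -0.397], [0.0, -1.0, -0.0]]
force: [0.2, -0.6, 0.2]
opening: 0.0401
```

```bash
python3 -m pendant '[[0,0,0,0,0,0],[0,0,0,0,0,0],[0,0,0,0,0,0],[0,0,0,0,0,0],[0,0,0,0,0,0]]';python3 -m pendant '[[0,0,0,0,0,0],[0,0,0,0,0,0],[0,0,0,0,0,0]]'
python3 - <<'E'
from h import *
im=capture('wrist');cv2.imwrite('pics/w4.png',im)
print(get_state()['opening'])
E
```

```text
clock: 4.83
ee_pos: [0.5082, 0.2652, 0.0587]
tool_rot: [[-0.397, 0.001, -0.918], [0.918, 0.001, -0.397], [0.0, -1.0, -0.001]]
force: [2.1, 0.6, -1.3]
opening: 0.0201
clock: 5.08
ee_pos: [0.5081, 0.2651, 0.0587]
tool_rot: [[-0.397, 0.001, -0.918], [0.918, 0.001, -0.397], [0.0, -1.0, -0.001]]
force: [2.9, 1.5, -1.8]
opening: 0.0199
0.020066820170018422
```

View pics/w4.png

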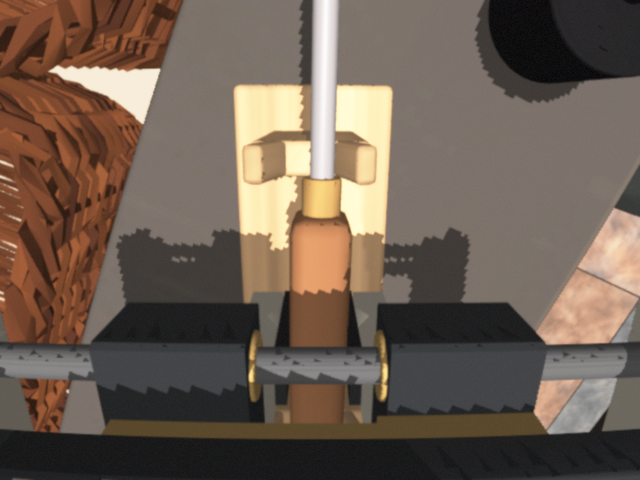

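Gripped with a 20 mm opening. The wrist view shows the handle between the pads at (320,340) and the rod still in the front fork. Home TCP is (0.508, 0.265, 0.0587). Lifting straight up.

```bash
python3 -m pendant '[[0,0,0.15,0,0,0],[0,0,0.35,0,0,0],[0,0,0.6,0,0,0],[0,0,0.85,0,0,0],[0,0,1,0,0,0]]';python3 -m pendant '[[0,0,0.25,0,0,0],[0,0,0.45,0,0,0],[0,0,0.45,0,0,0]]'
python3 - <<'E'
from h import *
np.set_printoptions(precision=4,suppress=True)
s=get_state();print(s['clock'],s['ee_pos'],s['joint_pos'])
im=capture('scene');cv2.imwrite('pics/s5.png',im[80:320,60:380])
a=place_of('hook_tip','scene')[0]['xy'];g=place_of('hook_grip','scene')[0]['xy']
im=capture('top');b=place_of('hook_tip','top')[0]['xy'];im=capture('wrist')
print(tri(ray('scene',np.array(a)*[640,480]),ray('top',np.array(b)*[640,480])))
cv2.imwrite('pics/w5.png',im)
E
```

```text
clock: 5.55
ee_pos: [0.5075, 0.2645, 0.1607]
tool_rot: [[-0.397, 0.0, -0.918], [0.918, 0.0, -0.397], [-0.0, -1.0, -0.0]]
force: [0.1, 0.1, -1.8]
opening: 0.0201
clock: 5.8
ee_pos: [0.5087, 0.2653, 0.2076]
tool_rot: [[-0.398, 0.004, -0.918], [0.918, 0.003, -0.398], [0.001, -1.0, -0.004]]
force: [1.0, -0.2, -0.6]
opening: 0.0199
5.8 [0.5087 0.2653 0.2076] [ 47.1161  11.6746 -14.2187   0.061  -63.8504 -23.7143]
(array([0.5633, 0.123 , 0.18  ]), [np.float64(0.0007649811429151992), np.float64(0.0007649811429153059)])
```

View pics/s5.png

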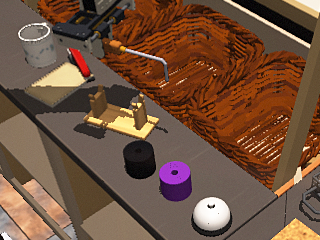

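```bash
python3 -m pendant '[[-0.1,-0.3,0,0,0,0],[-0.2,-0.65,0,0,0,0],[-0.3,-1,0,0,0,0]]'; python3 -m pendant '[[-0.1,-0.33,0,0,0,0],[-0.2,-0.66,0,0,0,0],[-0.3,-1,0,0,0,0]]'; python3 -m pendant '[[0,-0.33,0,0,0,0],[0,-0.66,0,0,0,0],[0,-1,0,0,0,0]]';  python3 -m pendant '[[0,-0.33,0,0,0,0],[0,-0.66,0,0,0,0],[0,-1,0,0,0,0]]'; python3 -m pendant '[[0,-0.33,0,0,0,0.05],[0,-0.66,0,0,0,0.1],[0,-1,0,0,0,0.15],[0,-1,0,0,0,0.15]]'
```

```text
clock: 6.35
ee_pos: [0.4766, 0.1637, 0.2021]
tool_rot: [[-0.398, -0.002, -0.917], [0.917, -0.002, -0.398], [-0.001, -1.0, 0.003]]
force: [0.8, -1.4, -1.3]
opening: 0.0199
clock: 6.6
ee_pos: [0.4464, 0.0632, 0.2027]
tool_rot: [[-0.397, -0.001, -0.918], [0.918, -0.001, -0.397], [-0.0, -1.0, 0.002]]
force: [0.9, -0.4, -0.3]
opening: 0.0199
clock: 6.85
ee_pos: [0.4468, -0.0367, 0.2031]
tool_rot: [[-0.398, -0.001, -0.918], [0.918, -0.0, -0.398], [0.0, -1.0, 0.001]]
force: [1.1, -0.0, -0.8]
opening: 0.0195
clock: 7.1
ee_pos: [0.4469, -0.1368, 0.203]
tool_rot: [[-0.397, -0.001, -0.918], [0.918, 0.0, -0.397], [0.0, -1.0, 0.001]]
force: [1.2, 0.1, -0.8]
opening: 0.0195
clock: 7.43
ee_pos: [0.4468, -0.2395, 0.2023]
tool_rot: [[-0.666, -0.003, -0.746], [0.746, -0.001, -0.666], [0.001, -1.0, 0.002]]
force: [0.3, -0.0, -0.6]
opening: 0.0197
```

```bash
python3 -m pendant '[[0,-0.1,0,0,0,0.05],[0,-0.2,0,0,0,0.1],[0,-0.3,0,0,0,0.15],[0,-0.3,0,0,0,0.2],[0,-0.3,0,0,0,0.25]]';python3 -m pendant '[[0,0,0,0,0,0.05],[0,0,0,0,0,0.1],[0,0,0,0,0,0.15],[0,0,0,0,0,0.2],[0,0,0,0,0,0.235]]';python3 -m pendant '[[0,0,0,0,0,0],[0,0,0,0,0,0]]'
python3 - <<'E'
from h import *
np.set_printoptions(precision=4,suppress=True)
s=get_state();e=np.array(s['ee_pos']);R=s['tool_rot'];print(s['clock'],e,s['joint_pos'],np.degrees(np.arctan2(-R[1,0],-R[0,0])))
D={}
for c in('scene','top'):
    im=capture(c);cv2.imwrite(f'pics/{c}6.png',im)
    for n in('hook_tip','roll_basket_loop','roll_basket_mid','mat_mid','jar_basket_mid'):
        r=place_of(n,c);D[n,c]=[(round(d['conf'],2),np.array(d['xy'])*[640,480]) for d in r[:2]]
for n in('hook_tip','roll_basket_loop','roll_basket_mid','mat_mid','jar_basket_mid'):
    print(n,D[n,'scene'],D[n,'top'])
    if D[n,'scene'] and D[n,'top']: print(tri(ray('scene',D[n,'scene'][0][1]),ray('top',D[n,'top'][0][1])))
ci=camera_info('wrist');im=capture('wrist');cv2.imwrite('pics/w6.png',im)
E
```

```text
clock: 7.85
ee_pos: [0.4471, -0.2655, 0.2024]
tool_rot: [[-0.949, -0.002, -0.316], [0.316, 0.001, -0.949], [0.002, -1.0, 0.0]]
force: [0.2, -0.8, -0.4]
opening: 0.0196
clock: 8.27
ee_pos: [0.4472, -0.2649, 0.2026]
tool_rot: [[-0.985, -0.002, 0.172], [-0.172, 0.0, -0.985], [0.002, -1.0, -0.001]]
force: [-0.7, 0.8, -0.6]
opening: 0.0199
clock: 8.43
ee_pos: [0.4474, -0.265, 0.2029]
tool_rot: [[-0.986, -0.001, 0.164], [-0.164, 0.0, -0.986], [0.001, -1.0, -0.001]]
force: [0.3, -0.2, -0.8]
opening: 0.0198
8.4333 [ 0.4474 -0.265   0.2029] [ -8.9982   6.9809 -20.6481  -0.0076 -62.4533 108.4312] 9.42949263723388
hook_tip [(0.72, array([363.776, 242.112]))] [(0.57, array([394.304, 229.584])), (0.22, array([460.224, 217.008]))]
(array([ 0.5985, -0.2375,  0.1773]), [np.float64(0.0015210437743699695), np.float64(0.0015210437743698893)])
roll_basket_loop [(0.67, array([380.096, 281.28 ]))] [(0.91, array([389.376, 215.904]))]
(array([ 0.6487, -0.2559,  0.0352]), [np.float64(0.002336523210543198), np.float64(0.0023365232105432487)])
roll_basket_mid [(0.65, array([401.6  , 269.184]))] [(0.95, array([385.408, 190.8  ]))]
(array([ 0.7155, -0.2555,  0.0166]), [np.float64(0.003497759236381755), np.float64(0.0034977592363819093)])
mat_mid [(0.66, array([357.824, 345.792]))] [(0.55, array([413.312, 274.896]))]
(array([ 0.5169, -0.3153,  0.0018]), [np.float64(0.0025340827275024576), np.float64(0.0025340827275026094)])
jar_basket_mid [(0.7, array([440.768, 329.52 ])), (0.56, array([377.792, 279.12 ]))] [(0.97, array([456.192, 217.392]))]
(array([ 0.6479, -0.4126,  0.0255]), [np.float64(0.002265908764443795), np.float64(0.0022659087644438234)])
```

View pics/scene6.png

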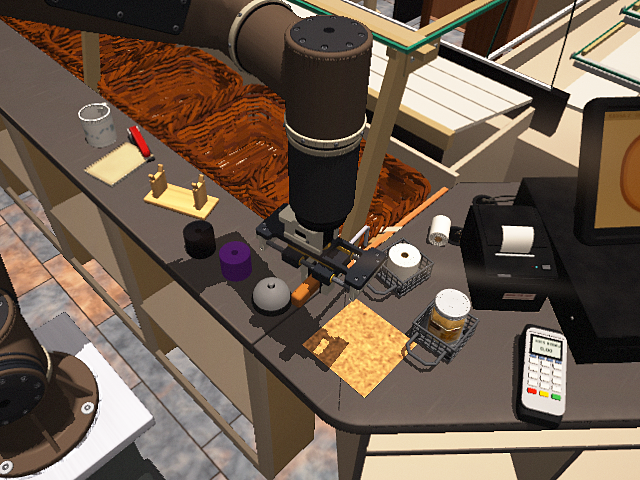

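View pics/top6.png

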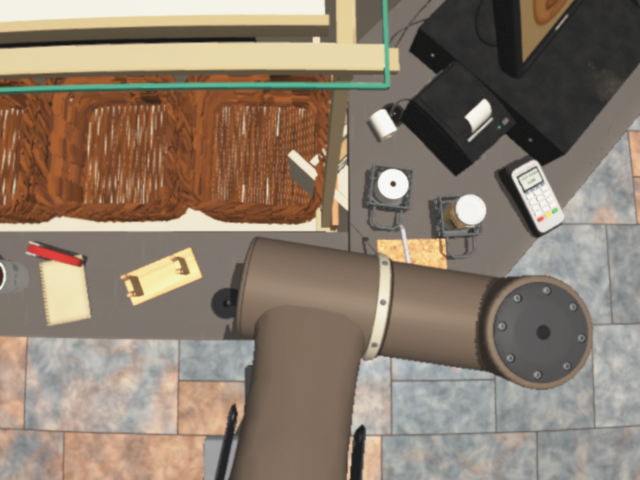

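View pics/w6.png

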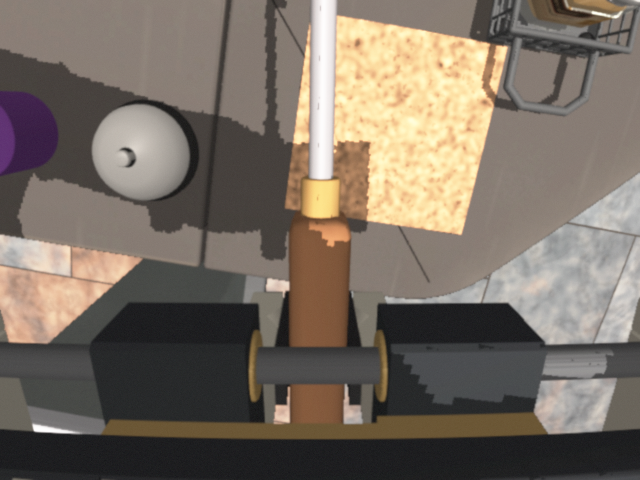

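The hook points to the basket and its tip is at top pixel (404,230). The roll basket's loop is at top pixel (389,216), about (0.650, -0.256). I'll move the tip over the loop and check again.

```bash
python3 -m pendant '[[0.25,-0.08,0,0,0,0],[0.54,-0.17,-0.2,0,0,0],[0.54,-0.17,-0.5,0,0,0],[0.54,-0.17,-0.8,0,0,0],[0.54,-0.17,-1,0,0,0]]';python3 -m pendant '[[0,0,0,0,0,0],[0,0,0,0,0,0]]'
cat > look.py <<'E'
from h import *
import sys
np.set_printoptions(precision=4,suppress=True)
k=sys.argv[1]
s=get_state();e=np.array(s['ee_pos']);R=np.array(s['tool_rot']);h=-R[:,0];print(s['clock'],e,s['force'],s['opening'],'heading',np.degrees(np.arctan2(h[1],h[0])))
tip=e+np.array([0,0,.019-.05])+h*.1505;print('tip est',tip)
D={};I={}
for c in('scene','top'):
    im=capture(c);I[c]=im
    for n in('hook_tip','roll_basket_loop','roll_basket_mid','paper_roll_mid'):
        D[n,c]=[np.array(d['xy'])*[640,480] for d in place_of(n,c)]
for n in('hook_tip','roll_basket_loop','roll_basket_mid','paper_roll_mid'):
    best=None
    for a in D[n,'scene']:
        for b in D[n,'top']:
            X,r=tri(ray('scene',a),ray('top',b))
            if r[0]<.006 and X[1]<-.15: 
                best=1;print(n,a,b,X,round(r[0],4))
    if not best: print(n,'none',D[n,'scene'],D[n,'top'])
a=I['scene'][220:400,290:490].copy();b=I['top'][160:320,340:500].copy()
cv2.imwrite(f'pics/l{k}.png',np.hstack([cv2.resize(a,(420,378),interpolation=2),cv2.resize(b,(378,378),interpolation=2)]))
E
python3 look.py 7
```

```text
clock: 9.5
ee_pos: [0.5008, -0.2819, 0.1006]
tool_rot: [[-0.986, -0.003, 0.166], [-0.166, 0.001, -0.986], [0.002, -1.0, -0.002]]
force: [-0.4, 0.7, -2.3]
opening: 0.0197
clock: 9.67
ee_pos: [0.5012, -0.2823, 0.103]
tool_rot: [[-0.986, -0.003, 0.167], [-0.167, 0.0, -0.986], [0.002, -1.0, -0.001]]
force: [0.2, 0.5, -0.7]
opening: 0.0198
9.6667 [ 0.5012 -0.2823  0.103 ] [ 0.1615  0.4928 -0.6882] 0.019817738776833724 heading 9.595100004482294
tip est [ 0.6496 -0.2572  0.0716]
hook_tip [384.128 267.408] [393.984 211.92 ] [ 0.6505 -0.2579  0.0795] 0.0016
roll_basket_loop [379.904 278.208] [389.376 217.584] [ 0.6445 -0.2548  0.0472] 0.0004
roll_basket_mid [402.496 268.896] [389.12  187.104] [ 0.7195 -0.2603  0.0202] 0.0015
roll_basket_mid [402.496 268.896] [387.968 188.4  ] [ 0.7182 -0.2591  0.0194] 0.0005
paper_roll_mid [401.728 264.096] [392.32  186.096] [ 0.7146 -0.2616  0.0421] 0.0041
```

View pics/l7.png

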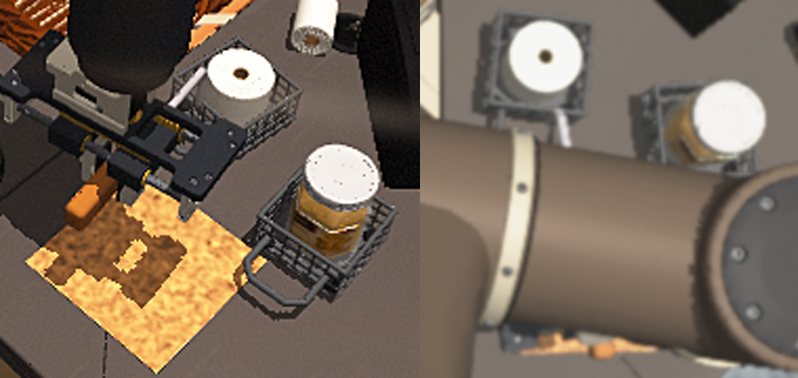

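Run:
```python
from h import *
out=[]
for c,f,(x0,y0,w,h) in(('scene','pics/scene0.png',(345,230,110,80)),('top','pics/top0.png',(350,150,80,90))):
    im=cv2.imread(f)[y0:y0+h,x0:x0+w];k=6 if c=='scene' else 6;k=400/w
    im=cv2.resize(im,None,fx=k,fy=k,interpolation=2)
    psi=np.radians(-4)
    for cx,cy,col in((.650,-.256,(0,255,0)),):
        R=np.array([[np.cos(psi),-np.sin(psi)],[np.sin(psi),np.cos(psi)]])
        def P(pts,z):
            q=[]
            for p in pts:
                xy=np.array([cx,cy])+R@np.array(p);q.append((proj(c,[*xy,z])-[x0,y0]+.5)*k)
            return np.int32(q)
        cv2.polylines(im,[P([(-.02,-.0275),(.02,-.0275),(.02,.0275),(-.02,.0275)],.032)],True,col,1)
        B=[(.067-.046,-.046),(.067+.046,-.046),(.067+.046,.046),(.067-.046,.046)]
        cv2.polylines(im,[P(B,.052)],True,(0,255,255),1);cv2.circle(im,tuple(int(v) for v in P([(0,0)],.032)[0]),3,(0,0,255),-1)
    out.append(im)
H=max(i.shape[0] for i in out);out=[cv2.copyMakeBorder(i,0,H-i.shape[0],0,0,0) for i in out]
cv2.imwrite('pics/ov.png',np.hstack(out))
```

```text
(no output)
```

View pics/ov.png

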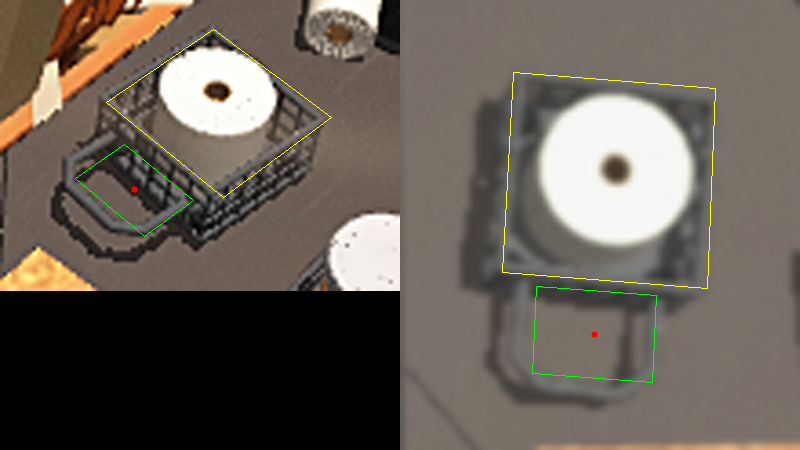

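The overlay puts the loop opening's centre at about (0.646, -0.253), within 4 mm of the earlier estimate, so I'll correct slightly and lower in.

```bash
python3 -m pendant '[[-0.03,0.04,0,0,0,0],[-0.03,0.04,-0.1,0,0,0],[-0.03,0.04,-0.2,0,0,0],[-0.03,0.04,-0.3,0,0,0],[-0.03,0.04,-0.3,0,0,0]]';python3 -m pendant '[[0,0,-0.08,0,0,0],[0,0,-0.16,0,0,0],[0,0,-0.24,0,0,0],[0,0,-0.3,0,0,0],[0,0,-0.3,0,0,0]]';python3 -m pendant '[[0,0,0,0,0,0]]'; python3 look.py 8
```

```text
clock: 10.58
ee_pos: [0.4969, -0.2777, 0.0705]
tool_rot: [[-0.986, -0.004, 0.166], [-0.166, 0.001, -0.986], [0.004, -1.0, -0.002]]
force: [-0.2, 0.4, -1.4]
opening: 0.0198
clock: 11.0
ee_pos: [0.4977, -0.278, 0.0418]
tool_rot: [[-0.986, -0.002, 0.166], [-0.166, 0.001, -0.986], [0.002, -1.0, -0.001]]
force: [-0.8, -0.6, -0.6]
opening: 0.0202
clock: 11.08
ee_pos: [0.4984, -0.2782, 0.0431]
tool_rot: [[-0.986, -0.001, 0.167], [-0.167, 0.0, -0.986], [0.001, -1.0, -0.0]]
force: [0.1, -0.2, -0.6]
opening: 0.0199
11.0833 [ 0.4984 -0.2782  0.0431] [ 0.1116 -0.1922 -0.6401] 0.01988054693478848 heading 9.58797074300348
tip est [ 0.6468 -0.2532  0.0119]
hook_tip [377.792 284.016] [383.616 216.72 ] [ 0.6516 -0.2476  0.0155] 0.0005
roll_basket_loop [378.112 278.208] [389.696 215.184] [ 0.647  -0.2533  0.0452] 0.0044
roll_basket_loop [378.112 278.208] [383.232 216.576] [ 0.6504 -0.2448  0.0328] 0.0013
roll_basket_mid [401.216 269.712] [387.712 184.512] [ 0.7256 -0.2571  0.0108] 0.0043
paper_roll_mid [404.48 265.68] [390.4   187.392] [ 0.7176 -0.2622  0.0331] 0.0008
```

View pics/l8.png

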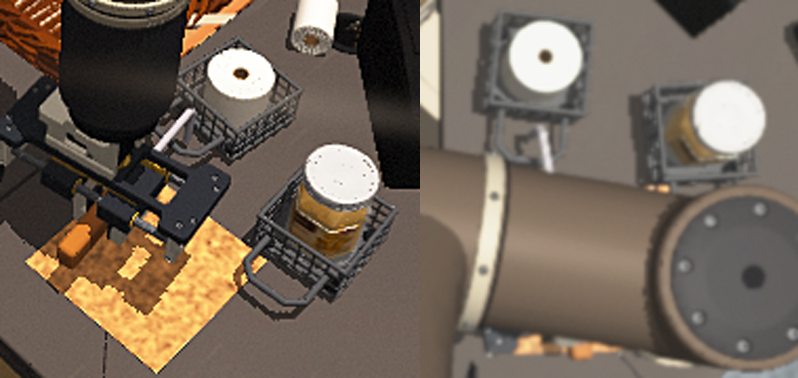

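The hook end is down inside the loop: top crop tip at (541,130), with the loop wires round it. No contact force. Starting the drag slowly.

```bash
python3 -m pendant '[[-0.04,0,0,0,0,0],[-0.09,0,0,0,0,0],[-0.14,-0.0,0,0,0,0],[-0.2,-0.01,0,0,0,0],[-0.27,-0.02,0,0,0,0]]';python3 -m pendant '[[-0.08,-0.02,0,0,0,0],[-0.16,-0.04,0,0,0,0],[-0.24,-0.06,0,0,0,0],[-0.32,-0.08,0,0,0,0],[-0.4,-0.1,0,0,0,0]]';python3 -m pendant '[[0,0,0,0,0,0]]'; python3 look.py 9
```

```text
clock: 12.0
ee_pos: [0.4719, -0.2804, 0.0438]
tool_rot: [[-0.986, 0.001, 0.167], [-0.167, -0.0, -0.986], [-0.001, -1.0, 0.001]]
force: [2.4, -0.4, -2.2]
opening: 0.0196
clock: 12.42
ee_pos: [0.431, -0.2905, 0.0437]
tool_rot: [[-0.986, 0.0, 0.166], [-0.166, -0.0, -0.986], [-0.0, -1.0, 0.0]]
force: [2.7, -0.1, -2.2]
opening: 0.0201
clock: 12.5
ee_pos: [0.4292, -0.2903, 0.0434]
tool_rot: [[-0.986, -0.002, 0.165], [-0.165, 0.001, -0.986], [0.002, -1.0, -0.001]]
force: [-0.5, 0.9, -2.0]
opening: 0.02
12.5 [ 0.4292 -0.2903  0.0434] [-0.5396  0.934  -2.0196] 0.020037395367572458 heading 9.519695116002504
tip est [ 0.5777 -0.2654  0.0121]
hook_tip [359.232 309.792] [389.376 243.792] [ 0.5872 -0.26   -0.0008] 0.0049
roll_basket_loop [365.312 295.824] [393.088 235.68 ] [ 0.6011 -0.2612  0.0352] 0.0057
roll_basket_mid [389.376 282.   ] [390.784 209.808] [ 0.6673 -0.2638  0.0228] 0.0005
paper_roll_mid [390.976 280.08 ] [389.184 208.704] [ 0.6716 -0.2617  0.0228] 0.0028
```

View pics/l9.png

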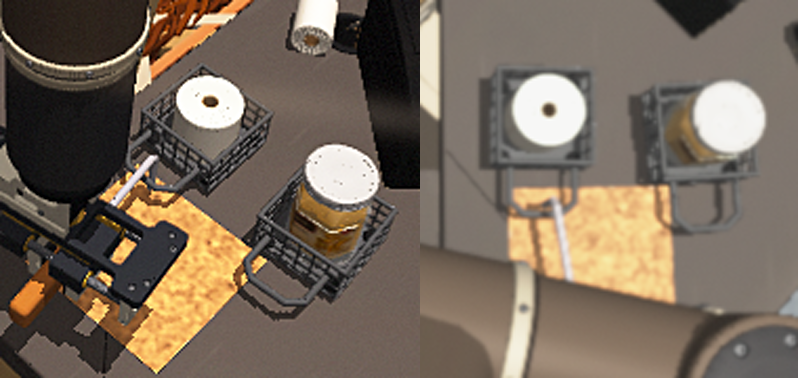

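```bash
python3 -m pendant '[[-0.08,-0.03,0,0,0,0],[-0.16,-0.06,0,0,0,0],[-0.24,-0.09,0,0,0,0],[-0.32,-0.12,0,0,0,0],[-0.4,-0.15,0,0,0,0]]';python3 -m pendant '[[-0.08,-0.03,0,0,0,0],[-0.16,-0.06,0,0,0,0],[-0.24,-0.09,0,0,0,0],[-0.32,-0.12,0,0,0,0],[-0.4,-0.15,0,0,0,0]]';python3 -m pendant '[[0,0,0,0,0,0]]'; python3 look.py 10
```

```text
clock: 13.42
ee_pos: [0.3917, -0.3058, 0.044]
tool_rot: [[-0.986, 0.002, 0.167], [-0.167, -0.001, -0.986], [-0.002, -1.0, 0.001]]
force: [4.4, 0.9, -0.2]
opening: 0.0201
clock: 13.83
ee_pos: [0.3509, -0.3205, 0.0436]
tool_rot: [[-0.986, 0.0, 0.166], [-0.166, -0.0, -0.986], [-0.0, -1.0, 0.0]]
force: [3.1, 1.2, -0.1]
opening: 0.0194
clock: 13.92
ee_pos: [0.3492, -0.3202, 0.0433]
tool_rot: [[-0.986, -0.002, 0.165], [-0.165, 0.001, -0.986], [0.002, -1.0, -0.001]]
force: [0.1, 0.2, -1.0]
opening: 0.0197
13.9167 [ 0.3492 -0.3202  0.0433] [ 0.1434  0.2183 -0.9662] 0.019660369005828526 heading 9.512167206373645
tip est [ 0.4976 -0.2954  0.012 ]
hook_tip [342.976 340.416] [404.928 285.024] [ 0.4948 -0.2926  0.0189] 0.0008
roll_basket_loop [348.608 324.   ] [406.784 273.216] [ 0.5177 -0.2884  0.0476] 0.0042
roll_basket_mid [364.608 304.896] [394.688 247.296] [ 0.5805 -0.2696  0.0298] 0.0007
paper_roll_mid [364.416 303.216] [396.224 244.608] [ 0.5836 -0.2702  0.0341] 0.0025
```

View pics/l10.png

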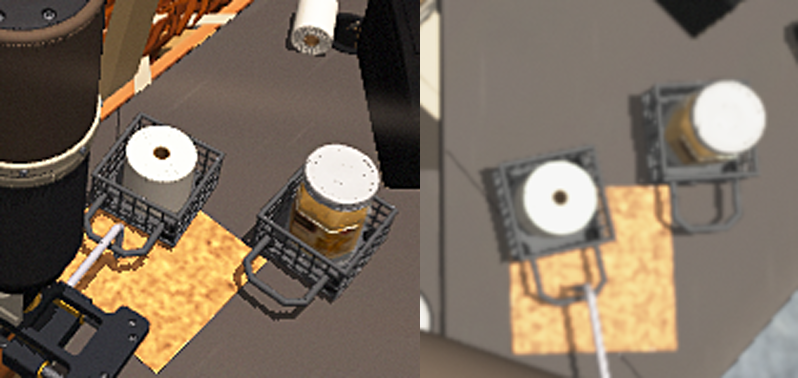

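```bash
python3 -m pendant '[[-0.03,-0.08,0,0,0,0],[-0.07,-0.16,0,0,0,0],[-0.11,-0.24,0,0,0,0],[-0.16,-0.32,0,0,0,0],[-0.22,-0.4,0,0,0,0]]';python3 -m pendant '[[0,0,0,0,0,0]]'; python3 look.py 11
```

```text
clock: 14.83
ee_pos: [0.3295, -0.3613, 0.0436]
tool_rot: [[-0.986, 0.001, 0.166], [-0.166, -0.0, -0.986], [-0.0, -1.0, 0.0]]
force: [2.7, 2.2, -0.3]
opening: 0.0192
clock: 14.92
ee_pos: [0.3284, -0.3615, 0.0434]
tool_rot: [[-0.986, -0.001, 0.165], [-0.165, 0.0, -0.986], [0.001, -1.0, -0.0]]
force: [-0.2, 0.1, -1.5]
opening: 0.0195
14.9167 [ 0.3284 -0.3615  0.0434] [-0.2359  0.0771 -1.5448] 0.019452633004837138 heading 9.485786052665688
tip est [ 0.4768 -0.3367  0.0124]
hook_tip [352.32  361.392] [424.576 291.888] [ 0.4773 -0.3363  0.0156] 0.0033
roll_basket_loop none [array([348.224, 345.504])] [array([420.48 , 285.408])]
roll_basket_mid [358.272 323.088] [400.32 258.  ] [ 0.5545 -0.2837  0.0085] 0.0036
paper_roll_mid [362.688 318.912] [402.496 257.616] [ 0.5568 -0.2875  0.0235] 0.0004
```

View pics/l11.png

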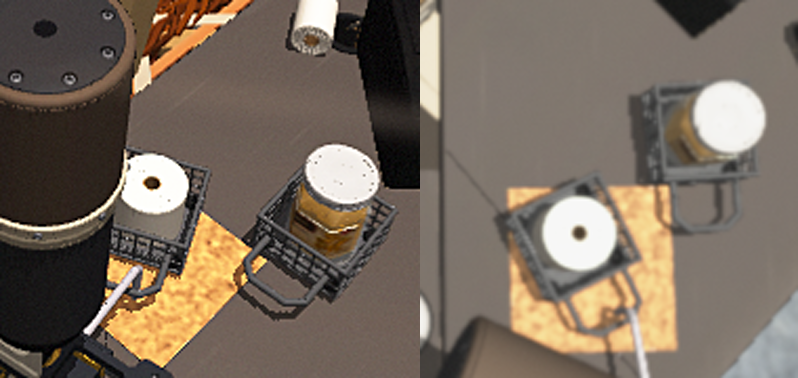

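```bash
python3 -m pendant '[[-0.07,-0.05,0,0,0,0],[-0.14,-0.1,0,0,0,0],[-0.21,-0.15,0,0,0,0],[-0.28,-0.2,0,0,0,0],[-0.36,-0.24,0,0,0,0]]';python3 -m pendant '[[0,0,0,0,0,0]]'; python3 look.py 12
python3 - <<'E'
from h import *
d=trace('roll_basket_mid','top');
im=cv2.imread('pics/l12.png')
for x in d[:2]:
    m=x['mask'];ys,xs=np.nonzero(m);print(x['conf'],xs.min(),xs.max(),ys.min(),ys.max())
E
```

```text
clock: 15.83
ee_pos: [0.2932, -0.3849, 0.0436]
tool_rot: [[-0.986, 0.0, 0.166], [-0.166, -0.0, -0.986], [-0.0, -1.0, 0.0]]
force: [1.9, 1.3, -2.0]
opening: 0.0199
clock: 15.92
ee_pos: [0.2917, -0.3846, 0.0434]
tool_rot: [[-0.986, -0.001, 0.165], [-0.165, 0.001, -0.986], [0.001, -1.0, -0.001]]
force: [-0.2, 0.5, -1.0]
opening: 0.02
15.9167 [ 0.2917 -0.3846  0.0434] [-0.1753  0.5043 -0.9944] 0.019996034827070405 heading 9.485833379813695
tip est [ 0.4401 -0.3598  0.0123]
hook_tip [350.912 379.584] [430.528 307.584] [ 0.4458 -0.3547  0.0089] 0.0021
roll_basket_loop [349.12  361.824] [430.272 301.008] [ 0.4582 -0.3418  0.0427] 0.0023
roll_basket_mid [357.632 338.304] [413.312 276.816] [ 0.5139 -0.3111  0.0258] 0.0003
paper_roll_mid [357.888 334.32 ] [414.4   274.512] [ 0.5174 -0.3101  0.0353] 0.0015
0.81 388 445 250 318
```

View pics/l12.png

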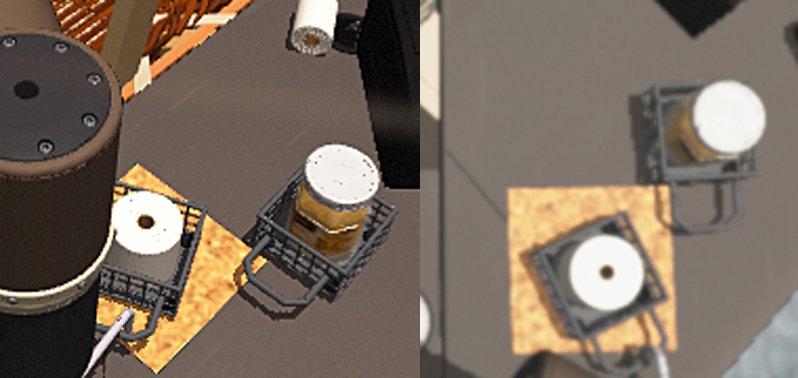

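The top crop shows the basket entirely on the mat, centred at about (0.516, -0.311) against a mat centre of (0.519, -0.314). Unhooking: slack off first, then straight up.

```bash
python3 -m pendant '[[0.04,0.02,0,0,0,0],[0.08,0.05,0,0,0,0],[0.1,0.06,0,0,0,0],[0.1,0.06,0,0,0,0]]';python3 -m pendant '[[0,0,0.08,0,0,0],[0,0,0.16,0,0,0],[0,0,0.24,0,0,0],[0,0,0.32,0,0,0],[0,0,0.4,0,0,0]]';python3 -m pendant '[[0,0,0.2,0,0,0],[0,0,0.45,0,0,0],[0,0,0.7,0,0,0],[0,0,0.95,0,0,0],[0,0,1,0,0,0]]'; python3 look.py 13
```

```text
clock: 16.8
ee_pos: [0.3044, -0.378, 0.0436]
tool_rot: [[-0.986, 0.0, 0.167], [-0.167, -0.0, -0.986], [-0.0, -1.0, 0.0]]
force: [-0.3, -0.2, -1.0]
opening: 0.0199
clock: 17.22
ee_pos: [0.3038, -0.3784, 0.0849]
tool_rot: [[-0.986, 0.001, 0.166], [-0.166, -0.001, -0.986], [-0.001, -1.0, 0.001]]
force: [-0.4, -0.1, -0.5]
opening: 0.0201
clock: 17.63
ee_pos: [0.3053, -0.3797, 0.1887]
tool_rot: [[-0.986, 0.006, 0.167], [-0.167, -0.004, -0.986], [-0.005, -1.0, 0.005]]
force: [0.5, -0.2, -0.6]
opening: 0.0197
17.6333 [ 0.3053 -0.3797  0.1887] [ 0.4887 -0.1943 -0.5522] 0.01973120350743815 heading 9.620644860987927
tip est [ 0.4537 -0.3546  0.1584]
hook_tip [357.824 328.992] [446.272 303.504] [ 0.459  -0.3455  0.15  ] 0.0018
roll_basket_loop [346.88  363.312] [432.512 304.704] [ 0.4499 -0.344   0.0502] 0.0029
roll_basket_mid [357.824 338.88 ] [414.528 276.72 ] [ 0.5135 -0.3131  0.0267] 0.0005
roll_basket_mid [357.824 338.88 ] [416.384 276.48 ] [ 0.5127 -0.3154  0.0305] 0.0021
paper_roll_mid [359.232 334.32 ] [415.488 276.48 ] [ 0.5145 -0.3127  0.0403] 0.0007
```

View pics/l13.png

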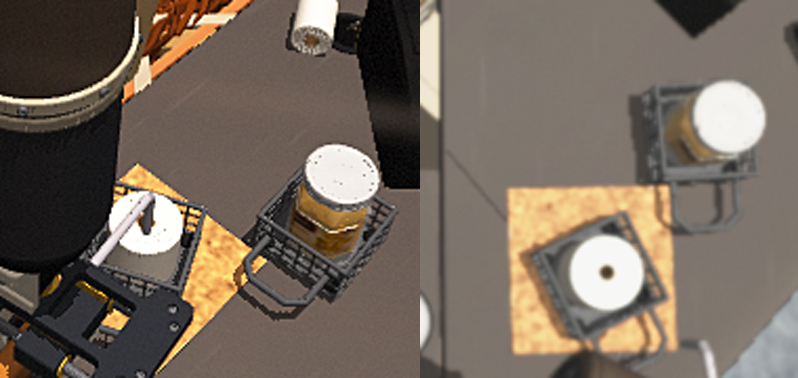

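```bash
python3 -m pendant '[[0.1,0.1,0.05,0,0,-0.05],[0.2,0.2,0.1,0,0,-0.1],[0.3,0.3,0.15,0,0,-0.15],[0.4,0.4,0.2,0,0,-0.2],[0.5,0.5,0.2,0,0,-0.25]]';python3 -m pendant '[[0.1,0.1,0,0,0,-0.05],[0.2,0.2,0,0,0,-0.1],[0.3,0.3,0,0,0,-0.15],[0.4,0.4,0,0,0,-0.2],[0.5,0.5,0,0,0,-0.25]]';python3 -m pendant '[[0.1,0.25,0,0,0,-0.05],[0.2,0.5,0,0,0,-0.1],[0.3,0.75,0,0,0,-0.135],[0.4,1,0,0,0,-0.135]]';python3 -m pendant '[[0,0.33,0,0,0,0],[0,0.66,0,0,0,0],[0,1,0,0,0,0]]';python3 -m pendant '[[0,0.33,0,0,0,0],[0,0.66,0,0,0,0],[0,1,0,0,0,0]]';python3 -m pendant '[[0.1,0.33,0,0,0,0],[0.2,0.66,0,0,0,0],[0.3,1,0,0,0,0]]'
```

```text
clock: 18.55
ee_pos: [0.3545, -0.328, 0.2042]
tool_rot: [[-0.935, 0.001, -0.354], [0.354, -0.001, -0.935], [-0.001, -1.0, 0.0]]
force: [-0.1, -0.8, -0.9]
opening: 0.0196
clock: 18.97
ee_pos: [0.4041, -0.2776, 0.2031]
tool_rot: [[-0.633, -0.001, -0.774], [0.774, 0.0, -0.633], [0.001, -1.0, 0.0]]
force: [-0.4, 0.1, -1.6]
opening: 0.0198
clock: 19.3
ee_pos: [0.4439, -0.1771, 0.2031]
tool_rot: [[-0.392, -0.001, -0.92], [0.92, -0.0, -0.392], [0.0, -1.0, 0.001]]
force: [-0.7, -0.7, -0.6]
opening: 0.0195
clock: 19.55
ee_pos: [0.4434, -0.077, 0.2031]
tool_rot: [[-0.396, -0.001, -0.918], [0.918, -0.0, -0.396], [0.0, -1.0, 0.001]]
force: [1.5, 0.5, -0.6]
opening: 0.0197
clock: 19.8
ee_pos: [0.4433, 0.0232, 0.2034]
tool_rot: [[-0.397, -0.0, -0.918], [0.918, -0.0, -0.397], [-0.0, -1.0, 0.0]]
force: [1.6, 0.6, -1.9]
opening: 0.0196
clock: 20.05
ee_pos: [0.4736, 0.1235, 0.2035]
tool_rot: [[-0.397, 0.0, -0.918], [0.918, 0.0, -0.397], [-0.0, -1.0, -0.0]]
force: [0.9, -1.4, -0.3]
opening: 0.0195
```

```bash
python3 -m pendant '[[0.1,0.33,0,0,0,0],[0.2,0.66,0,0,0,0],[0.25,1,0,0,0,0]]';python3 -m pendant '[[0.05,0.2,0,0,0,0],[0.09,0.41,0,0,0,0],[0.09,0.41,0,0,0,0],[0.09,0.41,0,0,0,0]]';python3 -m pendant '[[0,0,0,0,0,0],[0,0,0,0,0,0]]'
python3 - <<'E'
from h import *
np.set_printoptions(precision=5,suppress=True)
s=get_state();e=np.array(s['ee_pos']);R=np.array(s['tool_rot']);h=-R[:,0];print(s['clock'],e,np.degrees(np.arctan2(h[1],h[0])),R)
I=[]
for c in('scene','top'):
    im=capture(c);I.append(place_of('hook_tip',c)[0]['xy'])
    if c=='scene':cv2.imwrite('pics/s14.png',cv2.resize(im[100:280,100:340],None,fx=3,fy=3,interpolation=2))
print(tri(*[ray(c,np.array(a)*[640,480]) for c,a in zip(('scene','top'),I)]),e+h*.15)
im=capture('wrist');cv2.imwrite('pics/w14.png',im)
E
```

```text
clock: 20.3
ee_pos: [0.4992, 0.2235, 0.203]
tool_rot: [[-0.397, -0.0, -0.918], [0.918, -0.001, -0.397], [-0.0, -1.0, 0.001]]
force: [1.4, -0.1, -1.0]
opening: 0.0197
clock: 20.63
ee_pos: [0.5075, 0.2635, 0.2025]
tool_rot: [[-0.398, -0.001, -0.917], [0.917, -0.001, -0.398], [-0.001, -1.0, 0.002]]
force: [-0.7, -0.4, -1.8]
opening: 0.0196
clock: 20.8
ee_pos: [0.5075, 0.2619, 0.2034]
tool_rot: [[-0.396, -0.0, -0.918], [0.918, -0.0, -0.396], [-0.0, -1.0, 0.001]]
force: [-0.4, -0.2, -1.0]
opening: 0.0203
20.8 [0.50748 0.26194 0.20335] -66.64379955869799 [[-0.39645 -0.00048 -0.91806]
 [ 0.91806 -0.00042 -0.39645]
 [-0.0002  -1.       0.00061]]
(array([0.56742, 0.12877, 0.17119]), [np.float64(0.0012382383145859896), np.float64(0.0012382383145858817)]) [0.56694 0.12423 0.20338]
```

View pics/w14.png

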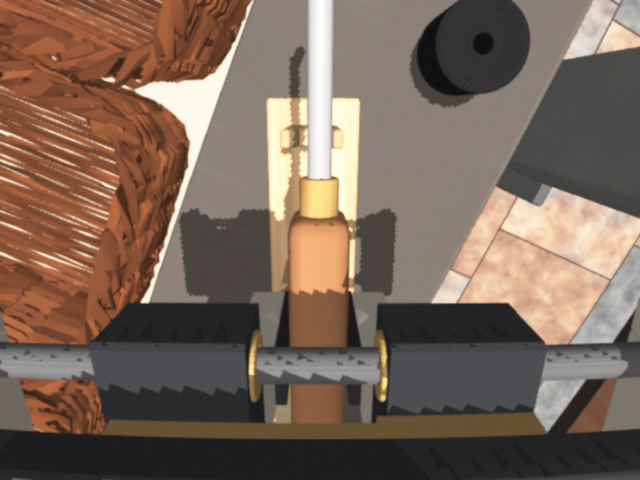

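View pics/s14.png

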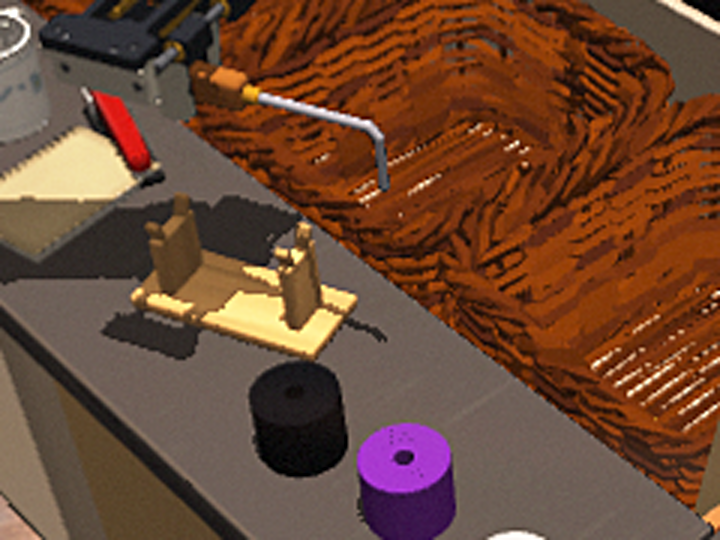

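View pics/w5.png

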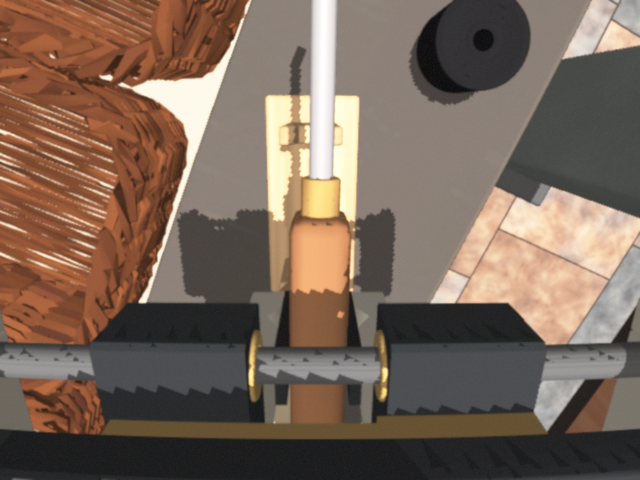

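```bash
python3 -m pendant '[[0.005,0.03,-0.2,0,0,-0.005],[0.005,0.03,-0.45,0,0,-0.005],[0.005,0.03,-0.7,0,0,-0.005],[0.005,0.03,-0.85,0,0,-0.005],[0.005,0.03,-0.85,0,0,-0.005]]';python3 -m pendant '[[0,0,0,0,0,0],[0,0,0,0,0,0],[0,0,0,0,0,0]]'
python3 - <<'E'
from h import *
np.set_printoptions(precision=5,suppress=True)
s=get_state();e=np.array(s['ee_pos']);R=np.array(s['tool_rot']);h=-R[:,0];print(s['clock'],e,np.degrees(np.arctan2(h[1],h[0])))
im=capture('wrist');cv2.imwrite('pics/w15.png',im)
E
```

```text
clock: 21.47
ee_pos: [0.5064, 0.264, 0.1152]
tool_rot: [[-0.386, -0.004, -0.922], [0.922, -0.004, -0.386], [-0.002, -1.0, 0.005]]
force: [0.5, -1.1, -1.7]
opening: 0.0199
clock: 21.72
ee_pos: [0.509, 0.2663, 0.1201]
tool_rot: [[-0.387, 0.002, -0.922], [0.922, 0.002, -0.387], [0.001, -1.0, -0.002]]
force: [0.3, 1.1, -1.3]
opening: 0.0196
21.7167 [0.50905 0.26633 0.12014] -67.2055240593724
```

View pics/w15.png

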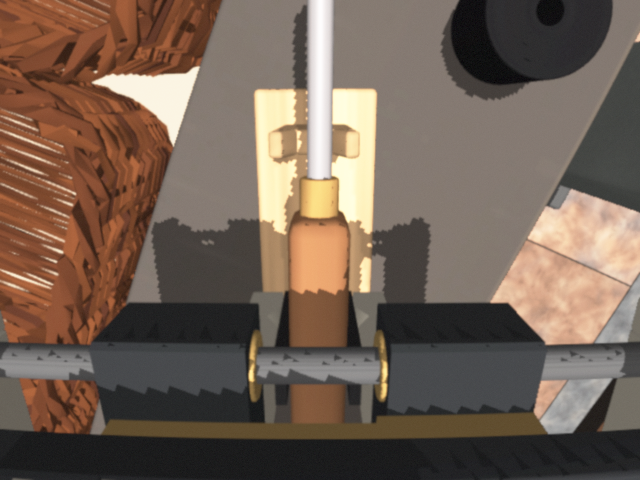

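The rod is about 2 mm right of the front fork's centre (rod column 319, fork centre 314), so I'll shift slightly and lower.

```bash
python3 -m pendant '[[0.02,0.01,0,0,0,0],[0.02,0.01,-0.1,0,0,0],[0.02,0.01,-0.2,0,0,0],[0.02,0.01,-0.3,0,0,0],[0.02,0.01,-0.35,0,0,0]]';python3 -m pendant '[[0,0,0,0,0,0],[0,0,0,0,0,0]]'
python3 - <<'E'
from h import *
im=capture('wrist');cv2.imwrite('pics/w16.png',im)
E
```

```text
clock: 22.18
ee_pos: [0.5092, 0.2659, 0.0812]
tool_rot: [[-0.387, -0.002, -0.922], [0.922, -0.002, -0.387], [-0.001, -1.0, 0.003]]
force: [-0.7, -0.1, -1.5]
opening: 0.0195
clock: 22.35
ee_pos: [0.51, 0.2665, 0.0828]
tool_rot: [[-0.387, -0.001, -0.922], [0.922, -0.001, -0.387], [-0.001, -1.0, 0.001]]
force: [-0.1, 0.2, -0.8]
opening: 0.0195
```

View pics/w16.png

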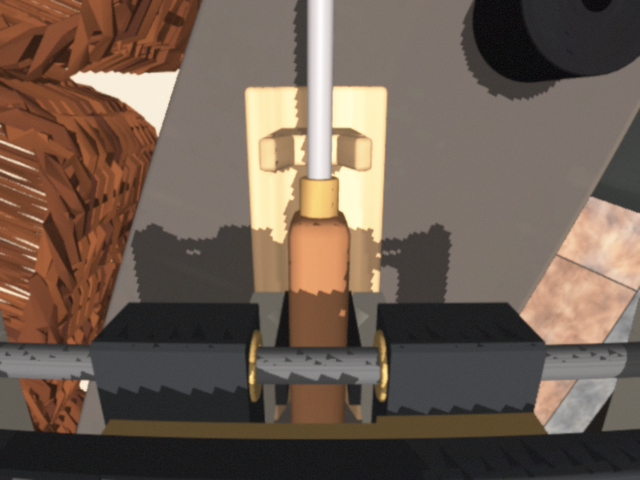

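```bash
python3 -m pendant '[[0.01,0.0,-0.06,0,0,0],[0.01,0,-0.12,0,0,0],[0.01,0,-0.18,0,0,0],[0.01,0,-0.23,0,0,0],[0.01,0,-0.23,0,0,0]]';python3 -m pendant '[[0,0,0,0,0,0],[0,0,0,0,0,0]]'
python3 - <<'E'
from h import *
im=capture('wrist');cv2.imwrite('pics/w17.png',im)
E
```

```text
clock: 22.82
ee_pos: [0.5105, 0.2661, 0.0591]
tool_rot: [[-0.387, -0.002, -0.922], [0.922, -0.001, -0.387], [-0.001, -1.0, 0.002]]
force: [-1.2, 0.7, -0.8]
opening: 0.0199
clock: 22.98
ee_pos: [0.5113, 0.2668, 0.0606]
tool_rot: [[-0.387, 0.0, -0.922], [0.922, -0.0, -0.387], [-0.0, -1.0, -0.0]]
force: [0.8, 0.6, -0.5]
opening: 0.0199
```

View pics/w17.png

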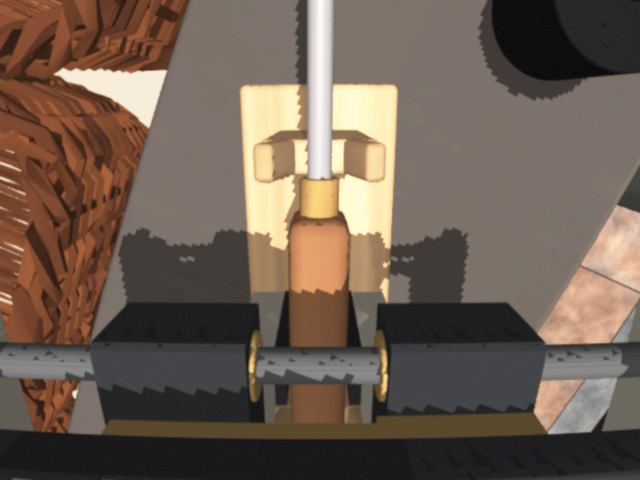

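The rod is now centred in the front fork (column 319). Lowering the last 2 mm, then opening.

```bash
python3 -m pendant '[[0,0,-0.01,0,0,0],[0,0,-0.018,0,0,0],[0,0,-0.018,0,0,0],[0,0,-0.018,0,0,0]]';python3 -m pendant '[[0,0,0,0,0,0],[0,0,0,0,0,0],[0,0,0,0,0,0],[0,0,0,0,0,0],[0,0,0,0,0,0]]' 0.2; python3 -m pendant '[[0,0,0,0,0,0],[0,0,0,0,0,0],[0,0,0,0,0,0],[0,0,0,0,0,0],[0,0,0,0,0,0]]' 0.2
```

```text
clock: 23.37
ee_pos: [0.5112, 0.2668, 0.0588]
tool_rot: [[-0.387, 0.0, -0.922], [0.922, 0.0, -0.387], [0.0, -1.0, -0.0]]
force: [0.1, -0.1, -1.1]
opening: 0.0199
clock: 23.78
ee_pos: [0.5113, 0.2668, 0.0588]
tool_rot: [[-0.387, 0.0, -0.922], [0.922, 0.0, -0.387], [0.0, -1.0, -0.0]]
force: [-0.6, 0.4, 0.8]
opening: 0.0475
clock: 24.2
ee_pos: [0.5112, 0.2668, 0.0588]
tool_rot: [[-0.387, 0.0, -0.922], [0.922, 0.0, -0.387], [0.0, -1.0, -0.0]]
force: [-0.5, 0.4, -1.3]
opening: 0.0524
```

```bash
python3 -m pendant '[[0,0,0.15,0,0,0],[0,0,0.35,0,0,0],[0,0,0.6,0,0,0],[0,0,0.85,0,0,0],[0,0,1,0,0,0]]';python3 -m pendant '[[0,0,0.2,0,0,0],[0,0,0.4,0,0,0],[0,0,0.6,0,0,0],[0,0,0.6,0,0,0]]';python3 -m pendant '[[-0.2,0.3,0.1,0,0,0],[-0.4,0.6,0.2,0,0,0],[-0.6,0.9,0.2,0,0,0],[-0.6,0.9,0.2,0,0,0]]'
python3 - <<'E'
from h import *
np.set_printoptions(precision=4,suppress=True)
s=get_state();print(s['clock'],s['ee_pos'],s['dq'])
D={}
N=("hook_grip","hook_tip","rest_grip","roll_basket_mid","paper_roll_mid","jar_basket_mid","mat_mid","bell_mid")
for c in('scene','top'):
    im=capture(c);cv2.imwrite(f'pics/{c}18.png',im)
    for n in N: D[n,c]=[np.array(d['xy'])*[640,480] for d in place_of(n,c)][:3]
for n in N:
    for a in D[n,'scene']:
        for b in D[n,'top']:
            X,r=tri(ray('scene',a),ray('top',b))
            if r[0]<.008: print(n,a,b,X)
E
```

```text
clock: 24.62
ee_pos: [0.512, 0.2672, 0.1615]
tool_rot: [[-0.388, 0.002, -0.922], [0.922, 0.002, -0.388], [0.0, -1.0, -0.003]]
force: [0.3, 0.6, 0.0]
opening: 0.0524
clock: 24.95
ee_pos: [0.513, 0.2678, 0.2233]
tool_rot: [[-0.388, 0.005, -0.922], [0.922, 0.004, -0.388], [0.001, -1.0, -0.006]]
force: [0.9, 1.1, 0.9]
opening: 0.0526
clock: 25.28
ee_pos: [0.4491, 0.3608, 0.2392]
tool_rot: [[-0.39, 0.001, -0.921], [0.921, 0.002, -0.39], [0.002, -1.0, -0.001]]
force: [0.6, -0.7, -0.9]
opening: 0.0526
25.2833 [0.4491 0.3608 0.2392] [-3.265   0.2249 -1.4824  0.3611 -0.4123  5.2137]
hook_grip [173.888 174.912] [149.184 280.176] [0.5034 0.258  0.0947]
hook_tip [235.52  206.112] [217.024 250.512] [0.5724 0.1271 0.0389]
rest_grip [172.928 176.016] [150.528 276.192] [0.508  0.2618 0.086 ]
roll_basket_mid [360.    341.712] [413.504 278.208] [ 0.5131 -0.3152  0.0185]
paper_roll_mid [359.104 336.72 ] [414.4   276.912] [ 0.5143 -0.3126  0.0322]
paper_roll_mid [238.272 261.504] [275.072 293.712] [ 0.4758 -0.0008  0.0245]
jar_basket_mid [442.176 329.52 ] [457.28  217.392] [ 0.648  -0.4148  0.0275]
bell_mid [272.832 289.92 ] [326.912 297.312] [ 0.4696 -0.1167  0.037 ]
```

View pics/scene18.png

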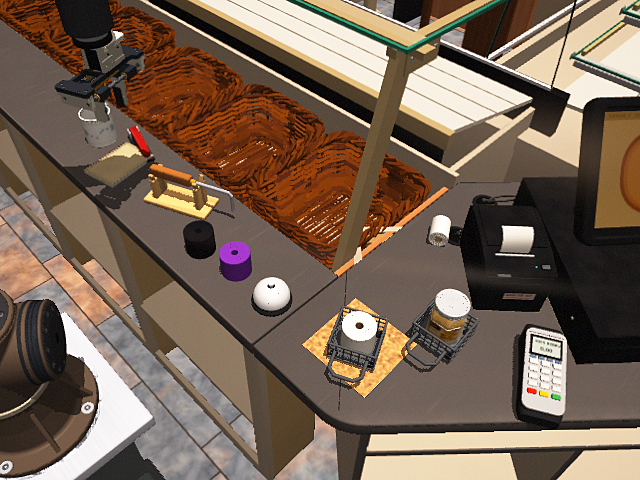

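View pics/top18.png

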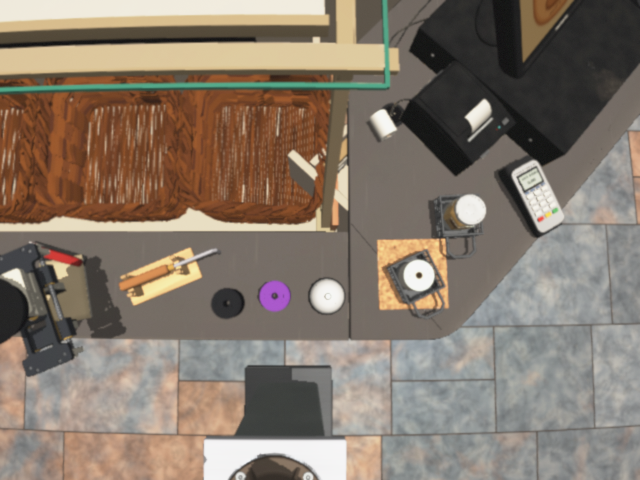

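The hook lies in its rest as before, with its tip at top pixel (217,251). The roll basket is on the mat at (414,278), and the bell and jar basket are where they were. Handing in.

```bash
python3 -m pendant '[[0,0,0,0,0,0],[0,0,0,0,0,0],[0,0,0,0,0,0]]'; python3 -c "
from plant import *
print(finish_job())"
```

```text
clock: 26.43
ee_pos: [0.4512, 0.3568, 0.2388]
tool_rot: [[-0.387, -0.0, -0.922], [0.922, -0.0, -0.387], [-0.0, -1.0, 0.0]]
force: [0.2, -0.1, -0.1]
opening: 0.0526
the job is handed in; nothing more can be done
None
```

I took the hook from its rest and dragged the roll basket onto the cork mat with it. I then unhooked, laid the hook back in its rest, and handed the job in at about 26.4 s. `finish_job` reports no verdict, so the results below come from my own last pictures.

- **Roll basket:** its centre is at about (0.514, -0.313), within about 7 mm of the mat's centre. It is turned roughly 25°, but by my estimate all of it stands on the mat.
- **Roll:** it stands upright within a few millimetres of the basket's centre.
- **Hook:** it lies in both forks with its tip within about 5 mm of where it started. The position networks put the handle about 5 mm from its starting place in x and 3 mm in y, though they disagree with each other by several millimetres.
- **Bell and jar basket:** neither moved by more than measurement noise. The largest shift I measured was about 9 mm.
- **Forces:** the drag readings stayed under about 5 N, and the gripper stayed well clear of the basket.

No check failed.

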